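# Build two marquetry pressing stacks

## Task

Build the two pressing stacks on the marquetry table: first lay both sycamore pieces on the press boards of their own shape, the rectangular plaque on the oblong board and the round one on the round board; only when both lie there, cover the plaque with the notched wooden caul and the roundel with the knobbed round block, and last of all stand the steel weight on the caul. Centre each piece on the one beneath, with plaque and caul squared up lengthwise with the oblong board, set things down rather than drop them, and leave the dish, the awl and the tweezers where they lie.

Things in the scene. Friction and masses are not known exactly. Their poses are not given: they have to be found in the camera images.
- oblong_board: oblong plywood press board fixed to the table, 120 long (its x) x 80 wide (its y) x 18 mm thick, small dark steel dots in its four corners. Origin at the centre of its underside (table level, z = 0), z up, so its top is 18 mm above the origin. Its place and yaw change at each start.
- round_board: round plywood press board fixed to the table, 94 mm in diameter, 18 mm thick, four small dark steel dots near its rim. Origin at the centre of its underside, z up; top 18 mm above the origin.
- plaque: loose pale sycamore sample plaque, a rectangular block 90 long (its x) x 50 wide (its y) x 16 mm thick, with a dark inlaid border line and a row of five dark inlaid dots on its top. Origin at the centre of its underside, z up. Lies flat on the table; about 60 g.
- roundel: loose pale sycamore disc, 54 mm in diameter, 16 mm thick, with a ring of eight dark inlaid dots and one in the middle on its top. Origin at the centre of its underside, z up. Lies flat on the table; about 35 g.
- caul: loose plain brown wooden caul without inlay, 94 long (its x) x 54 wide (its y) x 20 mm thick, with a square notch of 10 x 10 mm cut out of each corner (the straight long sides are 74 mm long). Origin at the centre of its underside, z up, flat top 20 mm above. About 90 g.
- knob_block: loose brown wooden round press block: a disc 56 mm in diameter and 20 mm thick with an upright cylindrical knob 26 mm in diameter and 26 mm high on its centre (46 mm high in all), stands knob up. Origin at the centre of its underside, z up. About 80 g.
- weight: loose plain steel cylinder standing upright, 44 mm in diameter, 45 mm high, about 0.5 kg. Origin at the centre of its underside, z up.
- dish: bystander: shallow white ceramic palette dish, 84 mm across the rim, 18 mm high, origin at the centre of its underside. Stands among the work; not to be moved.
- awl: bystander: olive-wood awl lying on the table near the far edge, about 146 mm long in all, handle 27 mm thick, origin on the table under the point where the handle ends, handle to its -x, steel point to its +x. Not to be moved.
- tweezers: bystander: steel tweezers lying flat near the far edge, about 128 mm long (along their x), 13 mm wide, 9 mm high, origin under the middle. Not to be moved.
Not all that is in view belongs to the job. Leave any pink look-alike of the weight alone. Leave any green look-alike of the knob_block alone.

How it is judged:
On the way, in this order (a step that is already met when the one before it is completed fails the run):
1. the plaque lies on the oblong board and the roundel on the round board, both released, neither of them covered yet (horizontal distance between plaque and oblong_board below 0.012 m and z of plaque in the frame of oblong_board between 0.015 and 0.021 m and angle between the x axis of plaque and the x axis of oblong_board, either way round below 0.17 rad and horizontal distance between roundel and round_board below 0.012 m and z of roundel in the frame of round_board between 0.015 and 0.021 m and contact force between each of plaque, roundel and the fingers below 0.05 N and linear speed of each of plaque, roundel below 0.02 m/s and angle between each of plaque, roundel's own z axis and vertical below 0.08 rad and not (horizontal distance between caul and plaque below 0.012 m and z of caul in the frame of plaque between 0.013 and 0.019 m and angle between the x axis of caul and the x axis of plaque, either way round below 0.17 rad) and not (horizontal distance between knob_block and roundel below 0.012 m and z of knob_block in the frame of roundel between 0.013 and 0.019 m)), for 0.2 s.
2. the caul lies on the plaque and the knobbed block on the roundel, both released, the weight not yet on the caul (horizontal distance between plaque and oblong_board below 0.012 m and z of plaque in the frame of oblong_board between 0.015 and 0.021 m and angle between the x axis of plaque and the x axis of oblong_board, either way round below 0.17 rad and horizontal distance between roundel and round_board below 0.012 m and z of roundel in the frame of round_board between 0.015 and 0.021 m and horizontal distance between caul and plaque below 0.012 m and z of caul in the frame of plaque between 0.013 and 0.019 m and angle between the x axis of caul and the x axis of plaque, either way round below 0.17 rad and horizontal distance between knob_block and roundel below 0.012 m and z of knob_block in the frame of roundel between 0.013 and 0.019 m and contact force between each of caul, knob_block and the fingers below 0.05 N and linear speed of each of caul, knob_block below 0.02 m/s and angle between each of caul, knob_block's own z axis and vertical below 0.08 rad and not (horizontal distance between weight and caul below 0.012 m and z of weight in the frame of caul between 0.017 and 0.023 m)), for 0.2 s.
3. the steel weight stands on the caul, released (horizontal distance between weight and caul below 0.012 m and z of weight in the frame of caul between 0.017 and 0.023 m and contact force between weight and the fingers below 0.05 N and linear speed of weight below 0.02 m/s and angle between weight's own z axis and vertical below 0.08 rad), for 0.2 s.
At the end, for the whole second after the job is handed in: Plaque on oblong board, caul on plaque, weight on caul; roundel on round board, knobbed block on roundel: each flat, within 12 mm of the centre and 3 mm of the height of lying on what is beneath; plaque to board and caul to plaque square within 0.17 rad; all released, at rest (all of step 3 and horizontal distance between plaque and oblong_board below 0.012 m and z of plaque in the frame of oblong_board between 0.015 and 0.021 m and angle between the x axis of plaque and the x axis of oblong_board, either way round below 0.17 rad and horizontal distance between roundel and round_board below 0.012 m and z of roundel in the frame of round_board between 0.015 and 0.021 m and horizontal distance between caul and plaque below 0.012 m and z of caul in the frame of plaque between 0.013 and 0.019 m and angle between the x axis of caul and the x axis of plaque, either way round below 0.17 rad and horizontal distance between knob_block and roundel below 0.012 m and z of knob_block in the frame of roundel between 0.013 and 0.019 m and contact force between each of plaque, roundel, caul, knob_block and the fingers below 0.05 N and linear speed of each of plaque, roundel, caul, knob_block below 0.02 m/s and angle between each of plaque, roundel, caul, knob_block's own z axis and vertical below 0.08 rad); the robot touches nothing.
It fails at once if the dish, the awl or the tweezers are displaced by more than 20 mm (distance of any of dish, awl, tweezers from where it was at the start of the episode above 0.02 m).
It fails at once if a piece is dropped (falls freely, out of the fingers, at more than 0.5 m/s, as from over about 13 mm) ((contact force between plaque and the fingers below 0.01 N and linear speed of plaque above 0.5 m/s) or (contact force between roundel and the fingers below 0.01 N and linear speed of roundel above 0.5 m/s) or (contact force between caul and the fingers below 0.01 N and linear speed of caul above 0.5 m/s) or (contact force between knob_block and the fingers below 0.01 N and linear speed of knob_block above 0.5 m/s) or (contact force between weight and the fingers below 0.01 N and linear speed of weight above 0.5 m/s)).
It also fails if it takes over 128 s, if anything falls off the work surface, if the arm or the gripper's body presses on something with over 40 N, if the wrist force passes 120 N, or if a joint passes its speed limit or range.

## Robot

A 7-joint arm with a two-finger parallel gripper is mounted at the origin on the work surface. World frame = base frame: x ahead of the robot, y to its left, z up, the work surface at z = 0. Lengths are in m, angles in rad, forces in N, time in s.
With the tool pointing down it reaches from about 0.4 to 0.925 m from the base axis. Payload 5.6 kg.
Tool frame: the origin (TCP) lies on the centre line of the jaws, within the pads' length; the fingertips stand 19 mm ahead of it and the grasp point (between the pads) is the TCP (tcp_to_tips is the distance from the TCP to the fingertips, in m); z points along the fingers, y is the line along which they close (so a half turn about z gives the same grasp; the last joint's range is limited). The gripper opens to 85 mm and grips with 20 to 120 N. Pads are 22 mm wide; open, the fingers measure 114 mm over their backs; the gripper's body (76 mm by 85 mm) begins 54 mm behind the grasp point. The pads swing forward as they close: fully open they stand 13 mm farther back than shut.
Start: joints at [-1.373, 0.468, -0.012, 1.603, 0.006, 1.071, -0.056], TCP at [0.155, 0.631, 0.25] pointing down, gripper open.
Joint ranges: [-2.53, 2.53], [-0.31, 2.02], [-1.57, 1.55], [0.28, 2.44], [-1.29, 4.43], [0.15, 1.84], [-2.92, 2.92]. Speed limits (rad/s): [2.57, 2.57, 3.14, 3.14, 3.14, 3.14, 3.14].

## Interface

Orientations are given as a 3x3 rotation matrix whose columns are the frame's x, y, z axes.
In Python, from rig import * gives the robot as it stands. Calls block until the motion is done:
- goto(position, orientation): joint-space move of the TCP to a pose.
- servo_line(position, frame=None, velocity=0.15): straight line of the TCP; frame=None keeps the orientation; velocity is the mean speed in m/s.
- movej(angles): joint-space move.
- command_gripper(opening, force=None): opening from 0.0 (shut) to 1.0 (fully open); force is the grip in N (None keeps the last); returns when the fingers have stopped.
- wait(seconds).
- inverse_kinematics(position, orientation): joint angles nearest the present ones, or None.
- sense(): the state.
- grab_frame(name): name is "scene" or "top"; returns a dict with "color" (400x640x3 uint8, blue, green, red), "z_map" (400x640 float32, m along the optical axis (not along the pixel's ray), 0 where there is no reading), "intrinsics" (3x3 intrinsics, pixels), "R" (3x3) and "t" (3): a world point X has camera coordinates R X + t. Camera axes: x right, y down, z forward; pixel columns grow to the right and rows downward; lengths in m; the calibration is good to about 2 mm. A picture is of the moment at which its call begins.
A pose or a line that the arm cannot do raises IKError and nothing moves.
- hand_in(): hands the job in; it is judged then, once.
The state is a dict: "t": time; "qpos": joint angles; "qvel": joint speeds; "effort": joint torques, N m; "tool_pos": TCP position; "tool_rot": TCP orientation; "wrist_force": force on the tool from outside, world axes, zero at the start; "torque": the same for the moment, N m; "width": opening from 0.0 (shut) to 1.0 (fully open); "grip_force": force on a finger pad.
Only numpy, scipy, OpenCV 4.12 (cv2) and the standard library are available. Lean on these libraries where they do the work, as an engineer would, in place of code of your own. Each camera call takes 0.05 s, during which the arm holds its last target. There are 200 camera calls.

## Working session

There is one attempt and no reset: what is moved stays moved. The work goes in short steps, each a Python script; the robot and the scene stay as the last script left them, time stands still between calls to the robot, and variables do not carry over. Pictures are saved under pics/ and viewed, at most 14 in all, crops included, and the job is handed in when it is done.

```bash
ls; mkdir -p pics; python3 - <<'E'
from rig import *
import cv2,numpy as np
for n in("top","scene"):
    f=grab_frame(n); cv2.imwrite(f"pics/{n}0.png",f["color"]); np.savez(f"{n}0.npz",**f)
    print(n,f["intrinsics"].round(1).tolist(),f["R"].round(3).tolist(),f["t"].round(3), (-f["R"].T@f["t"]).round(3))
s=sense();print(s["t"],s["tool_pos"],s["tool_rot"],s["width"])
E
```

```text
pics
top [[376.4, 0.0, 325.3], [0.0, 376.4, 197.2], [0.0, 0.0, 1.0]] [[-0.024, -1.0, -0.021], [-0.993, 0.026, -0.118], [0.119, 0.018, -0.993]] [0.02  0.602 0.788] [ 0.504 -0.01   0.853]
scene [[373.2, 0.0, 307.4], [0.0, 373.2, 196.4], [0.0, 0.0, 1.0]] [[-0.425, 0.905, -0.018], [0.534, 0.235, -0.812], [-0.731, -0.355, -0.583]] [ 0.272 -0.297  1.204] [1.154 0.251 0.465]
0.1 [0.15495129 0.6307859  0.24944418] [[-9.71134863e-01  2.38530930e-01 -2.69421534e-04]
 [ 2.38531058e-01  9.71133630e-01 -1.55153879e-03]
 [-1.08445680e-04 -1.57101882e-03 -9.99998760e-01]] 1.000759093577251
```

View pics/top0.png

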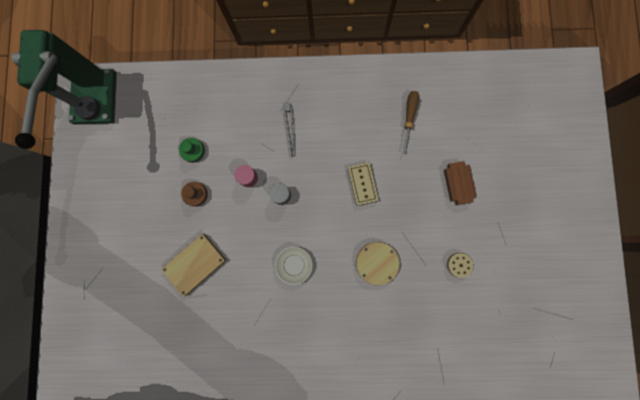

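View pics/scene0.png

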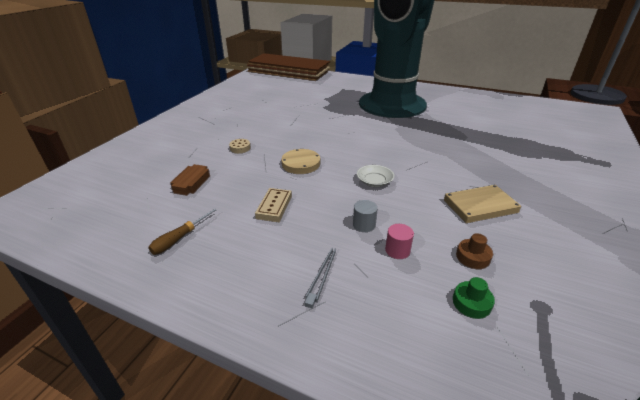

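The top view looks along −z, with up = +x and left = +y. Two pairs could be confused:
- **Weight:** the grey cylinder (280,193) is the plain steel weight. The pink one (245,175) is the look-alike.
- **Knob block:** the brown one (194,193) fits the description. The green one (191,149) is the look-alike.

The rest are the plaque (363,184), caul (460,183), roundel (460,265), oblong board (194,264), round board (378,263), dish (294,265), tweezers (290,130) and awl (410,120). Next I'll confirm with a crop and measure.

```bash
cat > vis.py <<'E'
import cv2, numpy as np
# name: (pixel in top view, height of the top face, size)
OBJ=dict(oblong_board=((194,264),.018),round_board=((378,263),.018),plaque=((363,184),.016),roundel=((460,265),.016),
 caul=((460,183),.020),knob_block=((194,193),.020),weight=((280,193),.045),dish=((294,265),.018))
def cast(f,px,z):
    "pixels (n,2) -> world points on the plane at height z"
    K,R,t=f["intrinsics"],f["R"],f["t"]; px=np.atleast_2d(px).astype(float)
    d=np.c_[(px-K[:2,2])/[K[0,0],K[1,1]],np.ones(len(px))]@R; c=-R.T@t
    return c+d*((z-c[2])/d[:,2])[:,None]
def heights(f):
    K,R,t=f["intrinsics"],f["R"],f["t"]; v,u=np.mgrid[:400,:640]; Z=f["z_map"]
    P=np.dstack([(u-K[0,2])/K[0,0]*Z,(v-K[1,2])/K[1,1]*Z,Z])
    return (P-t)@R
def face(f,px,z,tol=.006,win=48):
    "top face at height z near pixel px -> centre, yaw of the long side, rect size, circle diameter"
    W=heights(f); m=((abs(W[...,2]-z)<tol)&(f["z_map"]>0)).astype(np.uint8)
    b=np.zeros_like(m); x,y=map(int,px); b[max(y-win,0):y+win,max(x-win,0):x+win]=1
    n,l,st,c=cv2.connectedComponentsWithStats(m*b)
    i=min((k for k in range(1,n) if st[k,4]>60),key=lambda k:np.hypot(*(c[k]-px)))
    k=max(cv2.findContours((l==i).astype(np.uint8),cv2.RETR_EXTERNAL,cv2.CHAIN_APPROX_NONE)[0],key=len)[:,0]
    X=cast(f,k,z)[:,:2]*1000
    (cx,cy),(w,h),a=cv2.minAreaRect(X.astype(np.float32)); a=np.deg2rad(a+(90 if h>w else 0))
    cc,r=cv2.minEnclosingCircle(X.astype(np.float32))
    return np.array([cx,cy])/1000,(a+np.pi/2)%np.pi-np.pi/2,(round(max(w,h)),round(min(w,h))),np.array(cc)/1000,2*r,np.median(W[l==i][:,2])
E
python3 - <<'E'
from vis import *
f=dict(np.load("top0.npz")); g=dict(np.load("scene0.npz"))
W=heights(f); print("table z",np.median(W[300:330,380:450,2]),W[300:330,380:450,2].std(), "scene",np.median(heights(g)[100:140,300:330,2]))
for n,(p,z) in OBJ.items():
    c,a,s,cc,d,hz=face(f,p,z); print(n,c.round(4),"yaw",round(a,3),s,"circ",cc.round(4),round(d,1),"z",hz.round(4))
print("pink",cast(f,(245,173),.045).round(3),"green",cast(f,(191,149),.02).round(3),"tweez",cast(f,[(288,103),(292,156)],.009).round(3),"awl",cast(f,[(413,92),(404,153)],.013).round(3))
a=cv2.resize(f["color"][130:220,160:320],None,fx=5,fy=5,interpolation=cv2.INTER_CUBIC);cv2.imwrite("pics/crop.png",a)
E
```

```text
table z -0.0008347877549406289 0.05883141318625133 scene 0.0008007742410039439
oblong_board [0.462  0.3006] yaw -0.871 (120, 80) circ [0.4626 0.3015] 140.8 z 0.017
round_board [ 0.4557 -0.1053] yaw -0.818 (93, 91) circ [ 0.4559 -0.1053] 93.7 z 0.0172
plaque [ 0.6329 -0.0795] yaw 0.203 (90, 50) circ [ 0.6331 -0.0795] 100.3 z 0.0152
roundel [ 0.4482 -0.2855] yaw 1.548 (54, 52) circ [ 0.4472 -0.2852] 54.9 z 0.0153
caul [ 0.6288 -0.2966] yaw 0.154 (94, 56) circ [ 0.6293 -0.2977] 98.3 z 0.0193
knob_block [0.6202 0.3025] yaw 1.545 (55, 52) circ [0.6201 0.3015] 57.1 z 0.019
weight [0.6123 0.1056] yaw 0.763 (44, 41) circ [0.6127 0.1053] 44.0 z 0.044
dish [0.4555 0.0786] yaw 1.549 (81, 80) circ [0.4552 0.0789] 82.2 z 0.0156
pink [[0.659 0.179 0.045]] green [[0.723 0.309 0.02 ]] tweez [[0.829 0.087 0.009]
 [0.702 0.08  0.009]] awl [[ 0.845 -0.203  0.013]
 [ 0.701 -0.176  0.013]]
```

View pics/crop.png

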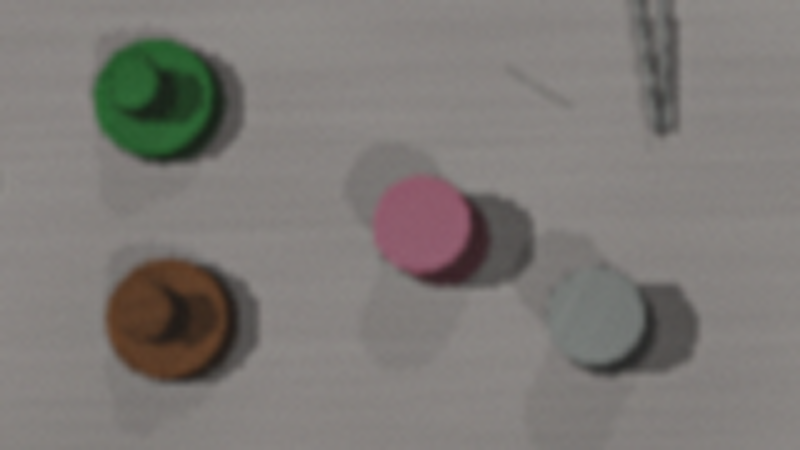

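The crop shows the brown knob block at lower left (crop 170,320), the grey steel weight at right (597,317), and the pink and green look-alikes. All measured sizes and heights match the description, so I'll start with the plaque.

```bash
cat > arm.py <<'E'
from rig import *
import numpy as np
def pose(phi,x):
    "down-pointing frame closing along world angle phi (or half a turn on), whichever turns the joints least"
    q0=sense()["qpos"]; best=None
    for a in (phi,phi+np.pi):
        y=np.array([np.cos(a),np.sin(a),0]); z=np.array([0,0,-1.]); R=np.c_[np.cross(y,z),y,z]
        q=inverse_kinematics(x,R)
        if q is None: continue
        c=np.abs(np.subtract(q,q0)).max()+(5 if abs(q[6])>2.8 else 0)
        if best is None or c<best[0]: best=(c,R)
    return best[1]
fz=lambda: sense()["wrist_force"][2]
def guarded(xy,z0,z1,lim,step=.001):
    "creep down from z0 to z1, stop when the wrist feels more than lim"
    f0=fz(); z=z0
    while z>z1+1e-6:
        z=max(z-step,z1); servo_line([*xy,z],velocity=.02)
        if fz()-f0>lim: break
    return z,fz()-f0
HOV=.17
def pick(xy,phi,z,opening,force):
    command_gripper(opening)
    goto([*xy,HOV],pose(phi,[*xy,HOV])); servo_line([*xy,z+.015],velocity=.2)
    r=guarded(xy,z+.015,z,6,.003)
    command_gripper(0.,force); s=sense()
    print("pick z,dF",r,"width",s["width"],"grip",s["grip_force"],"t",s["t"])
    servo_line([*xy,z+.02],velocity=.08); servo_line([*xy,HOV],velocity=.2)
    s=sense(); print("lifted width",s["width"],"grip",s["grip_force"],"F",s["wrist_force"].round(2) if hasattr(s["wrist_force"],"round") else s["wrist_force"])
def place(xy,phi,z,opening):
    "z: TCP height at which the piece lies on what is beneath"
    goto([*xy,HOV],pose(phi,[*xy,HOV])); servo_line([*xy,z+.02],velocity=.2); servo_line([*xy,z+.003],velocity=.05)
    wait(.2); r=guarded(xy,z+.003,z-.001,3)
    command_gripper(opening); servo_line([*xy,z+.03],velocity=.08); servo_line([*xy,HOV],velocity=.25)
    print("place z,dF",r,"target",z,"t",sense()["t"])
E
python3 - <<'E'
from arm import *
pick([.6330,-.0795],.203+np.pi/2,.020,.85,50)
E
```

```text
pick z,dF (0.020000000000000004, np.float64(-0.7821124038538803)) width 0.5693732345371172 grip 52.94441521167755 t 6.0667
lifted width 0.5724346975098857 grip 52.54922389984131 F [-0.41 -0.69 -0.3 ]
```

```bash
python3 - <<'E'
from arm import *
place([.4622,.3008],-.871+np.pi/2,.038,.8)
pick([.4477,-.2853],np.pi/2,.020,.9,50)
place([.4558,-.1053],np.pi/2,.038,.85)
goto([.5,.15,.3],pose(np.pi/2,[.5,.15,.3]))
E
```

```text
place z,dF (0.038, np.float64(4.653782704407925)) target 0.038 t 12.375
pick z,dF (0.020000000000000004, np.float64(-1.2937611025537374)) width 0.6110121297565426 grip 51.12419307231903 t 17.4167
lifted width 0.6072244492329693 grip 52.12203025817871 F [-0.15 -0.24  0.23]
place z,dF (0.038, np.float64(9.590041874205635)) target 0.038 t 22.9417
```

```bash
python3 - <<'E'
from arm import *
from vis import *
goto([.45,-.5,.3],pose(np.pi/2,[.45,-.5,.3]))
f=grab_frame("top"); cv2.imwrite("pics/top1.png",f["color"])
for n,p,z in(("plaque",(194,264),.034),("roundel",(378,263),.034),("caul",(460,183),.02),("knob_block",(194,193),.02),("weight",(280,193),.045)):
    c,a,s,cc,d,hz=face(f,p,z); print(n,c.round(4),round(a,3),s,cc.round(4),round(d,1),hz.round(4))
E
```

```text
plaque [0.4614 0.2992] -0.876 (91, 50) [0.4612 0.2988] 102.0 0.033
roundel [ 0.4559 -0.1061] 0.756 (52, 52) [ 0.456  -0.1055] 53.7 0.0331
caul [ 0.6289 -0.2968] 0.154 (94, 56) [ 0.6293 -0.2977] 98.3 0.0193
knob_block [0.6202 0.3015] 1.545 (57, 52) [0.6204 0.3015] 56.9 0.0191
weight [0.6124 0.1052] -1.002 (43, 42) [0.6125 0.1053] 44.2 0.044
```

View pics/top1.png

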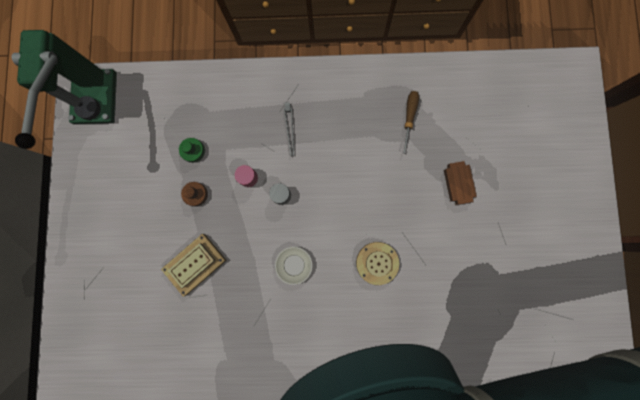

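Plaque (195,264) and roundel (378,263) lie on their boards within about 2 mm, and nothing else has moved. Next are the caul and the knob block.

```bash
python3 - <<'E'
from arm import *
from vis import *
pick([.6291,-.2971],.154+np.pi/2,.022,.88,50)
place([.4614,.2994],-.873+np.pi/2,.056,.82)
pick([.6203,.3018],np.pi/2,.042,.6,50)
place([.4558,-.1056],np.pi/2,.076,.55)
goto([.45,-.5,.3],pose(np.pi/2,[.45,-.5,.3]))
f=grab_frame("top"); cv2.imwrite("pics/top2.png",f["color"])
for n,p,z in(("caul",(194,264),.054),("knob_block",(378,263),.054),("knob",(378,263),.080),("weight",(280,193),.045)):
    c,a,s,cc,d,hz=face(f,p,z); print(n,c.round(4),round(a,3),s,cc.round(4),round(d,1),hz.round(4))
E
```

```text
pick z,dF (0.022, np.float64(0.5050707778658188)) width 0.6187940537737701 grip 54.64635193347931 t 30.4417
lifted width 0.6189873863739579 grip 54.25167918205261 F [-0.37  0.02 -1.64]
place z,dF (0.056, np.float64(4.942535756302098)) target 0.056 t 37.2333
pick z,dF (0.042, np.float64(0.3402231631606953)) width 0.28606601240402585 grip 49.225539565086365 t 40.925
lifted width 0.2868223210207997 grip 49.09065842628479 F [ 0.57 -0.38 -1.52]
place z,dF (0.076, np.float64(5.02019844467152)) target 0.076 t 46.875
caul [0.4608 0.298 ] -0.876 (95, 55) [0.4605 0.2983] 98.9 0.053
knob_block [ 0.4565 -0.1063] 1.548 (54, 54) [ 0.4565 -0.1059] 55.5 0.0529
knob [ 0.456  -0.1051] 1.528 (24, 24) [ 0.4565 -0.1058] 25.5 0.0791
weight [0.6122 0.1053] 0.446 (42, 42) [0.6125 0.1053] 44.2 0.0439
```

View pics/top2.png

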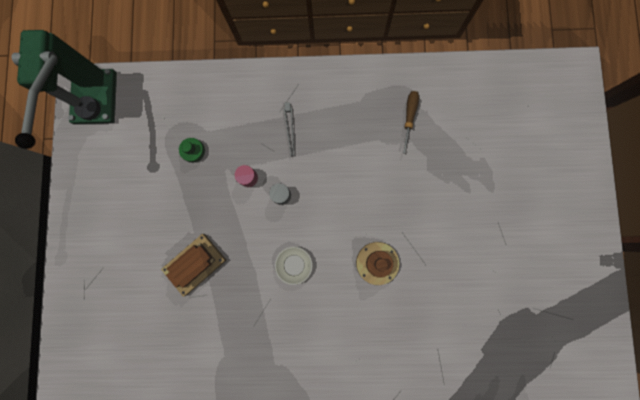

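The caul (193,266) and knob block (380,262) sit centred on the plaque and roundel. I'll place the grey weight (280,193) now, closing the fingers across the line to the pink look-alike.

```bash
python3 - <<'E'
from arm import *
from vis import *
pick([.6125,.1053],-.56,.026,.8,100)
place([.4608,.2983],-.56,.080,.75)
goto([.45,-.5,.3],pose(np.pi/2,[.45,-.5,.3]))
f=grab_frame("top"); g=grab_frame("scene"); cv2.imwrite("pics/end.png",cv2.resize(np.vstack([f["color"],g["color"]]),None,fx=.7,fy=.7))
for n,p,z in(("weight",(190,264),.099),("caul",(194,264),.054),("knob_block",(378,263),.054),("dish",(294,265),.018)):
    c,a,s,cc,d,hz=face(f,p,z); print(n,c.round(4),round(a,3),s,cc.round(4),round(d,1),hz.round(4))
print(sense()["t"])
E
```

```text
pick z,dF (0.026, np.float64(-0.2396157635747317)) width 0.49049457115655026 grip 101.06145143508911 t 53.725
lifted width 0.49599479522168016 grip 101.81498050689697 F [ 0.25  0.1  -5.61]
place z,dF (0.08, np.float64(6.9275463123864585)) target 0.08 t 59.0583
weight [0.4613 0.2974] -1.552 (42, 42) [0.4615 0.2975] 44.0 0.0979
caul [0.4609 0.2978] -0.876 (96, 55) [0.4605 0.298 ] 99.3 0.0529
knob_block [ 0.4565 -0.1063] 1.548 (54, 54) [ 0.4565 -0.1059] 55.5 0.0531
dish [0.4555 0.0786] 1.549 (81, 80) [0.4552 0.0789] 82.2 0.0157
62.0083
```

View pics/end.png

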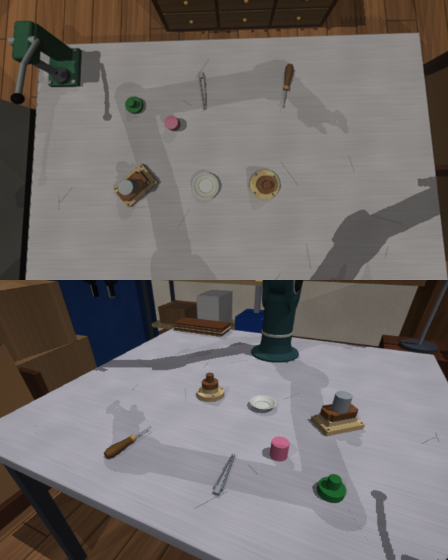

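Both stacks stand centred: the weight on the caul at (126,186) in the top half of the picture, and the knob block at (266,184). The bystanders are where they were.

```bash
python3 -c "
from rig import *
print(hand_in())"
```

```text
the job is handed in; nothing more can be done
None
```

Both pressing stacks are built and the job is handed in: each piece measured within about 3 mm of centre and squared up, with the dish, awl and tweezers left where they lay, after about 62 s of the 128 s allowed; the hand-in returned no verdict.

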